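# Wedge a rocking laboratory balance level

## Robot

A 6-joint arm with a two-finger parallel gripper is mounted at the origin on a cart in front of the work surface, level with it; the furniture and walls round the work are solid. World frame = base frame: x ahead of the robot, y to its left, z up, the work surface at z = 0. Lengths are in mm, angles in rad, forces in N, time in s.
With the tool pointing down it reaches from about 350 to 725 mm from the base axis. Payload 4.3 kg.
Tool frame: the origin (TCP) lies at the very end of the fingers, on their centre line; the grasp point (between the pads) lies 19 mm behind it (grip_point_offset is the distance from the TCP to the grasp point, in mm); z points along the fingers, y is the line along which they close (so a half turn about z gives the same grasp; the last joint's range is limited). The gripper opens to 85 mm and grips with 20 to 120 N. Pads are 22 mm wide; open, the fingers measure 114 mm over their backs; the gripper's body (76 mm by 85 mm) begins 54 mm behind the grasp point. The pads swing forward as they close: fully open they stand 13 mm farther back than shut.
Start: joints at [1.175, 0.377, 0.081, 1.274, 0, 1.46], TCP at [162.113, 551.712, 231.329] pointing down, gripper open.
Joint ranges: [-2.72, 2.72], [-0.84, 1.66], [-1.02, 1.22], [-1.77, 2.12], [-1.37, 1.28], [-3.14, 3.14]. Speed limits (rad/s): [2.57, 2.57, 3.14, 3.14, 3.14, 3.14].

## Interface

Orientations are given as [roll, pitch, yaw] about the fixed x, y, z axes, in that order (R = Rz(yaw) Ry(pitch) Rx(roll)).
In Python, from rig import * gives the robot as it stands. The module is installed in compiled form; this text tells all that it offers.
- The arm moves only by the tool jog_arm, never from a script. Its argument "targets" is a list of rows, each a list of 3 entries, a list of its own where there are three numbers: the turn, a rotation vector about the tool's x, y, z in rad, then the shift along the tool's x, y, z in mm, then the closure, from -1 (fully open) to 1 (shut). A call has 1 to 8 rows; each row is the pose to reach, as a shift and turn from the pose commanded when the call began, along the tool's axes at that moment; what a row does not reach only later rows make up. A row lasts 1/8 s, in which the tool goes at most 62.5 mm and 10.7 degrees, less where a joint would pass 70% of its speed; a pose out of reach is approached as far as the arm can. A call with a gripper value outside its range is refused whole. The fingers move at their own pace and stop on an object; "force" is the grip in N (left out, the last holds). Time passes only in rows, so rows that repeat a pose let the fingers close. It gives the time, the measured TCP pose, the force, the opening and the grip force at its end, in the units of the state.
- get_obs(): the state, without advancing time (a new reading comes with each control period).
- snapshot(name): name is "scene" or "top" or "wrist"; returns a dict with "image" (384x512x3 uint8, red, green, blue), "z_map" (384x512 float32, mm along the optical axis (not along the pixel's ray), 0 where there is no reading), "fovy" (degrees; the focal length in pixels is half the picture's height over the tangent of half this angle, whatever the lens; pixels are square), "cx", "cy" (the principal point, pixels), "extrinsics" (4x4, takes a point from camera to world coordinates); the wrist camera has in their place "T_tool_cam" (4x4, takes a point from camera to tool coordinates, whose origin is the TCP and whose axes are the flange's). Camera axes: x right, y down, z forward; pixel columns grow to the right and rows downward; lengths in mm; the calibration is good to about 2 mm. A picture is of the moment at which its call begins: read the wrist's pose just before it.
- close_job(): hands the job in; it is judged then, once.
The state is a dict: "time_s": time; "joint_positions": joint angles; "qd": joint speeds; "joint_torque": joint torques, N m; "eef_pos": TCP position; "eef_rot": TCP orientation; "force": force on the tool from outside, world axes, zero at the start; "moment": the same for the moment, N m; "grip_width": finger opening in mm; "grip_force": force on a finger pad.
Only numpy, scipy, OpenCV 4.12 (cv2) and the standard library are available. Lean on these libraries where they do the work, as an engineer would, in place of code of your own. Each camera call takes 0.05 s, during which the arm holds its last target. There are 200 camera calls.

## Task

The balance rocks because its foot nearest the robot on the right is too short and that corner sags. With the fingertips or the outside of the fingers, push the wooden wedge along the bench, thin edge first, under that short foot until the balance stands level and no longer rocks (the foot diagonally opposite comes down on the bench), then draw the hand away. Do not pick up the wedge, push it gently, keep off the balance itself, do not shove it along the bench, and leave the bottle, pen, jar and tape where they are.

Things in the scene. Friction and masses are not known exactly. Their poses are not given: they have to be found in the camera images.
- balance: white and grey precision balance with a round steel pan, loose, 1.8 to 2.9 kg; housing 220 (x) by 200 (y) mm from 26 to 80 mm high, pan top 93 mm. Four round feet, 30 mm across, at x, y = +-80 mm. Origin: below the middle, level with the three good soles; x points from the sloping front panel to the back, y to its left, z up. Starts leaning 0.07 rad to the short foot
- low_foot (a point): middle of the slightly domed sole of the short foot, 30 mm across, near right, at (-80, -80, 8) mm in the balance's frame: 8 mm shorter than the other three. On the bench at the start, 8 mm above it when the balance is level
- opposite_foot (a point): middle of the sole of the foot diagonally opposite, at (80, 80, 0) mm in the balance's frame: about 8 mm off the bench while the balance leans, down on the bench when it is level
- wedge: loose plain wooden wedge, 55 to 110 g, 100 mm long (x), 46 wide (y), rising evenly from 2 mm thick at the thin edge (x = +50 mm) to 20 mm at the flat thick end (x = -50 mm). Origin: middle of its underside; x points to the thin edge. Lies to the right of the balance, thin edge roughly towards the short foot. It stays where it is left
- amber_bottle: stoppered amber glass bottle, 71 mm across, 156 mm high, standing behind the work on the right; origin: middle of its underside. Leave alone
- pen: white and black marker pen, 135 mm long, lying on the bench behind the wedge. Leave alone
- jar: white plastic screw-cap jar, 88 mm across, 124 mm high, standing to the left of the balance; origin: middle of its underside. Leave alone
- tape: roll of tape lying flat, 98 mm across, 25 mm high, at the right. Leave alone
- wedge_tip (a point): middle of the wedge's thin edge, at its underside. The wedge is 8 mm thick 33 mm back from here: the balance is level with the middle of the short foot 28 to 33 mm back from the thin edge. It takes 4 to 10 N to push it that far; pushed on, the wedge jams and the balance slides along with it
- wedge_tail (a point): middle of the flat upright face (46 wide, 20 mm high) at the wedge's thick end, 10 mm above the underside: push here
There are look-alikes about, which are no part of the job. Several things have the shape of the wedge; the one meant has the colours described above.

How it is judged (in metres and radians):
At the end, for the whole second after the job is handed in: The balance is level within 0.02 rad with its opposite foot down (sole less than 1.5 mm above the bench) and at rest; the wedge lies flat on the bench under the short foot (its origin within 45 mm of the foot) and bears on it with more than 1 N (angle between balance's own z axis and vertical below 0.02 rad and height (world z) of opposite_foot below 0.0015 m and contact force between wedge and balance above 1 N and horizontal distance between low_foot and wedge below 0.045 m and angle between wedge's own z axis and vertical below 0.06 rad and height (world z) of wedge below 0.003 m and linear speed of each of balance, wedge below 0.01 m/s); the robot touches nothing.
It fails at once if the wedge is lifted or tipped (height (world z) of wedge above 0.006 m or angle between wedge's own z axis and vertical above 0.25 rad).
It fails at once if the wedge is pinched or shoved hard (over 30 N) (contact force between the fingers and wedge above 30 N).
It fails at once if the robot touches the balance (contact force between any of the fingers, the arm and balance above 1 N).
It fails at once if the balance is shoved more than 30 mm (distance of balance from where it was at the start of the episode above 0.03 m).
It fails at once if a bystander is moved more than 15 mm (distance of any of amber_bottle, pen, jar, tape from where it was at the start of the episode above 0.015 m).
It also fails if it takes over 64 s, if anything falls off the work surface, if the arm or the gripper's body presses on something with over 40 N, if the wrist force passes 120 N, or if a joint passes its speed limit or range.

## Working session

There is one attempt and no reset: what is moved stays moved. The work goes in short steps, Python scripts to look and compute and a tool call to move; the robot and the scene stay as the last step left them, time stands still between calls to the robot, and variables do not carry over. Pictures are saved under pics/ and viewed, at most 10 in all, crops included, and the job is handed in when it is done.

Besides the shell and the picture viewer there is one more tool, called after "Request:" by a JSON object that holds its "method" and its "body", one argument or row to a line. jog_arm: Moves the arm, as the interface text tells. Its arguments: {"type":"object","properties":{"targets":{"type":"array","items":{"type":"array"}},"force":{"type":"number"}},"required":["targets"]}

```bash
mkdir -p pics
cat > h.py <<'E'
from rig import *
import numpy as np, cv2
def snap(n,f):
    s=snapshot(n); cv2.imwrite('pics/'+f,s['image'][:,:,::-1]); np.savez('pics/'+f+'.npz',**s); return s
def world(s,u,v,E=None,z=None):
    E=np.array(s['extrinsics']) if E is None else E
    f=192/np.tan(np.radians(s['fovy'])/2)
    d=np.array([(u-s['cx'])/f,(v-s['cy'])/f,1.])
    D=E[:3,:3]@d; o=E[:3,3]
    if z is None: return o+D*s['z_map'][int(v),int(u)]
    return o+D*(z-o[2])/D[2]
E
python3 - <<'E'
from h import *
print(get_obs())
a=snap('scene','s1.png');b=snap('top','t1.png')
print(b['fovy'],b['extrinsics'],a['extrinsics'])
E
```

```text
{'time_s': 0.0, 'joint_positions': array([1.17468337e+00, 3.78090672e-01, 7.96107295e-02, 1.27436998e+00,
       2.37121859e-05, 1.46051978e+00]), 'qd': array([-0.00135165,  0.00083509,  0.00020475, -0.00113015,  0.00124251,
       -0.00091865]), 'joint_torque': array([ 4.67344853e-04, -4.63607061e+01,  2.69873035e+01,  2.09051563e-02,
       -2.80855857e-04, -3.31017134e-06]), 'eef_pos': array([161.84857269, 551.07370222, 230.33921851]), 'eef_rot': array([-3.13955414e+00, -2.49573049e-04,  2.85575597e+00]), 'force': array([ 0.29560298, -0.30956823,  0.45292467]), 'moment': array([-0.00442374, -0.04551891, -0.01983614]), 'grip_force': 0.0, 'grip_width': 85.13187169777729}
48.13314567993093 [[-1.20471903e-02 -9.78552149e-01  2.05646678e-01  2.87952134e+02]
 [-9.99922413e-01  1.24410544e-02  6.22256593e-04 -8.00227140e+00]
 [-3.16737204e-03 -2.05623226e-01 -9.78626107e-01  1.34092361e+03]
 [ 0.00000000e+00  0.00000000e+00  0.00000000e+00  1.00000000e+00]] [[ 6.99578352e-01 -3.99689436e-01  5.92316203e-01 -5.36390787e+02]
 [-7.14274563e-01 -3.67899086e-01  5.95367206e-01 -1.09283470e+03]
 [-2.00493926e-02 -8.39582406e-01 -5.42862234e-01  1.02102972e+03]
 [ 0.00000000e+00  0.00000000e+00  0.00000000e+00  1.00000000e+00]]
```

View pics/t1.png

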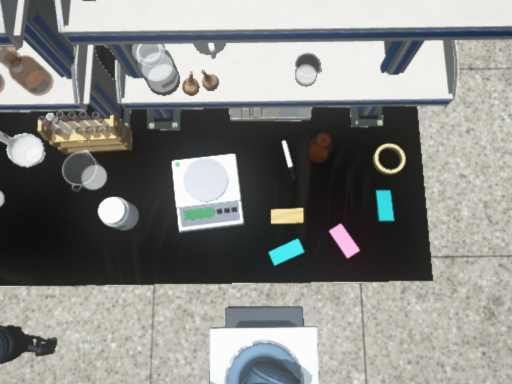

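View pics/s1.png

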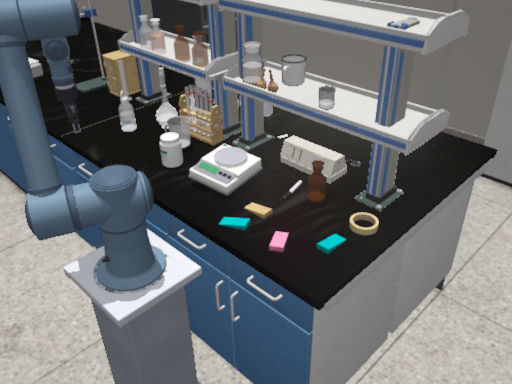

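The top view shows the balance at about (208,190), the wooden wedge at (287,215), a cyan look-alike at (286,251) and the pen at (288,160). Next I measure them.

```bash
cat >> h.py <<'E'
def cloud(s,E=None):
    E=np.array(s['extrinsics']) if E is None else E
    f=192/np.tan(np.radians(s['fovy'])/2)
    v,u=np.mgrid[:384,:512]; z=s['z_map']
    P=np.stack([(u-s['cx'])/f*z,(v-s['cy'])/f*z,z],-1)
    return P@E[:3,:3].T+E[:3,3]
def rect(P):
    (c,(w,h),a)=cv2.minAreaRect(P[:,:2].astype(np.float32)); return np.round([*c,w,h,a],1)
E
python3 - <<'E'
from h import *
for n in ('t1','s1'):
    s=dict(np.load(f'pics/{n}.png.npz')); P=cloud(s); hsv=cv2.cvtColor(s['image'],cv2.COLOR_RGB2HSV)
    H,S,V=[hsv[...,i].astype(int) for i in range(3)]
    box=(P[...,0]>300)&(P[...,0]<660)&(P[...,1]>-350)&(P[...,1]<330)
    for name,m in dict(wood=(H>10)&(H<28)&(S>70)&(V>110),cyan=(H>80)&(H<100)&(S>120),white=(S<60)&(V>120)).items():
        m=(m&box).astype(np.uint8); k,l,st,c=cv2.connectedComponentsWithStats(m)
        for i in range(1,k):
            if st[i,4]<60: continue
            Q=P[l==i]; print(n,name,c[i].round(),st[i,4],rect(Q),'z',Q[:,2].min().round(),Q[:,2].max().round())
            if name=='wood':
                A=np.c_[Q[:,:2]-Q[:,:2].mean(0),np.ones(len(Q))]; print(' grad',np.linalg.lstsq(A,Q[:,2],rcond=None)[0])
            if name=='white' and st[i,4]>800:
                T=Q[(Q[:,2]>60)&(Q[:,2]<88)]; print(' top',rect(T),cv2.boxPoints(cv2.minAreaRect(T[:,:2].astype(np.float32))).round())
E
```

```text
t1 wood [287. 216.] 497 [484.5 -79.6  47.2 102.1   0.7] z -3.0 27.0
 grad [ 0.0155176  -0.15707864 11.22642398]
t1 cyan [286. 252.] 578 [373.4 -73.   51.7 106.7  23.5] z -6.0 28.0
t1 white [207. 191.] 4251 [552.1 172.3 214.2 211.1   6.8] z -6.0 106.0
 top [552.7 164.5 214.3 194.1   6.4] [[435. 249.]
 [457.  56.]
 [670.  80.]
 [648. 273.]]
t1 white [344. 243.] 248 [ 403.8 -252.2   91.3   37.2   30.4] z -0.0 27.0
s1 wood [258. 209.] 225 [482.5 -78.4 107.6  49.3  87.7] z -2.0 26.0
 grad [ 0.06351042 -0.15997494 11.76453668]
s1 cyan [235. 222.] 343 [378.3 -68.   77.4 108.2  24.7] z -8.0 25.0
s1 white [226. 167.] 1974 [544.5 191.4 219.4 263.9   4.3] z 6.0 104.0
 top [549.3 159.4 220.9 198.1   6.1] [[429. 246.]
 [450.  49.]
 [670.  73.]
 [648. 270.]]
s1 white [219. 361.] 823 [330.3  55.6 409.   61.3  89.8] z -815.0 -783.0
 top [0. 0. 0. 0. 0.] [[0. 0.]
 [0. 0.]
 [0. 0.]
 [0. 0.]]
```

The wedge centre is at (484,-79) with its thin edge towards +y. The short foot is estimated at (484,78), so the two are nearly in line. I'm moving above the point behind the wedge, with the fingers shut and yaw at π/2.

Request:
{"method": "jog_arm", "body": {
  "targets": [
    [[0,0,1.285],[-509,-591,0],1],
    [[0,0,1.285],[-509,-591,0],1],
    [[0,0,1.285],[-509,-591,0],1],
    [[0,0,1.285],[-509,-591,0],1],
    [[0,0,1.285],[-509,-591,0],1],
    [[0,0,1.285],[-509,-591,0],1],
    [[0,0,1.285],[-509,-591,0],1],
    [[0,0,1.285],[-509,-591,0],1]
  ],
  "force": 30
}}

```text
time_s: 1.1
eef_pos: [368.6, 94.3, 231.2]
eef_rot: [3.141, -0.0, 1.57]
force: [1.5, 0.3, 0.6]
grip_width: 0.2
grip_force: 0.0
```

Request:
{"method": "jog_arm", "body": {
  "targets": [
    [[0,0,0],[-270,115,0],1],
    [[0,0,0],[-270,115,0],1],
    [[0,0,0],[-270,115,0],1],
    [[0,0,0],[-270,115,0],1],
    [[0,0,0],[-270,115,0],1],
    [[0,0,0],[-270,115,60],1],
    [[0,0,0],[-270,115,60],1],
    [[0,0,0],[-270,115,60],1]
  ]
}}

```text
time_s: 2.1
eef_pos: [483.9, -173.8, 172.5]
eef_rot: [3.141, 0.0, 1.571]
force: [-0.5, -1.3, 0.6]
grip_width: 0.1
grip_force: 0.0
```

```bash
cat >> h.py <<'E'
from scipy.spatial.transform import Rotation as Ro
def wristE(s,o):
    T=np.eye(4); T[:3,:3]=Ro.from_euler('xyz',o['eef_rot']).as_matrix(); T[:3,3]=o['eef_pos']
    return T@np.array(s['T_tool_cam'])
E
python3 - <<'E'
from h import *
o=get_obs(); s=snap('wrist','w1.png'); E=wristE(s,o); print(o['eef_pos'],o['eef_rot'],s['fovy'],E.round(2))
P=cloud(s,E); hsv=cv2.cvtColor(s['image'],cv2.COLOR_RGB2HSV).astype(int); H,S,V=[hsv[...,i] for i in range(3)]
m=((H>10)&(H<28)&(S>70)&(V>110)).astype(np.uint8); k,l,st,c=cv2.connectedComponentsWithStats(m)
for i in range(1,k):
    if st[i,4]>300:
        Q=P[l==i]; print(c[i],st[i],rect(Q),Q[:,2].min(),Q[:,2].max())
        print(cv2.boxPoints(cv2.minAreaRect(Q[:,:2].astype(np.float32))).round(1))
E
```

```text
[ 483.86135433 -173.77207783  172.53613549] [3.14070535e+00 3.45633111e-04 1.57121213e+00] 71.17483665644102 [[ 1.0000e+00 -0.0000e+00  0.0000e+00  4.8403e+02]
 [ 0.0000e+00 -9.6000e-01 -2.9000e-01 -1.0166e+02]
 [ 0.0000e+00  2.9000e-01 -9.6000e-01  3.1420e+02]
 [ 0.0000e+00  0.0000e+00  0.0000e+00  1.0000e+00]]
[254.04699739  82.97127937] [ 233   37   44  101 1532] [485.7 -80.   47.2 104.    1.2] -2.882347538138049 314.19866322762687
[[ 461.   -28.5]
 [ 463.2 -132.5]
 [ 510.4 -131.5]
 [ 508.2  -27.5]]
```

View pics/w1.png

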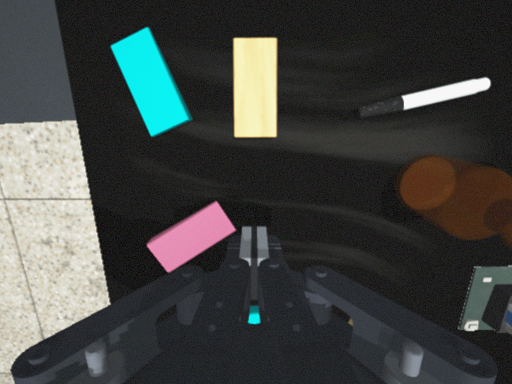

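The wrist view shows the wooden wedge at (254,87), in line with the fingers, with the pink look-alike (190,237) and the pen clear of the path. I'm descending behind the tail.

Request:
{"method": "jog_arm", "body": {
  "targets": [
    [[0,0,0],[18,1,60],1],
    [[0,0,0],[18,1,110],1],
    [[0,0,0],[18,1,140],1],
    [[0,0,0],[18,1,155],1],
    [[0,0,0],[18,1,166],1],
    [[0,0,0],[18,1,166],1],
    [[0,0,0],[18,1,166],1]
  ]
}}

```text
time_s: 3.02
eef_pos: [485.5, -156.3, 6.4]
eef_rot: [3.14, 0.001, 1.571]
force: [0.3, 0.8, -0.1]
grip_width: 0.1
grip_force: 0.0
```

Run:
```python
from h import *
o=get_obs(); print(o['eef_pos'],o['force'])
s=snap('scene','s2.png')
c=s['image'][130:250,170:330,::-1]; cv2.imwrite('pics/s2c.png',cv2.resize(c,None,fx=5,fy=5,interpolation=2))
```

```text
[ 485.49987081 -156.288651      6.44217691] [ 0.25332586  0.83319949 -0.12190212]
```

View pics/s2c.png

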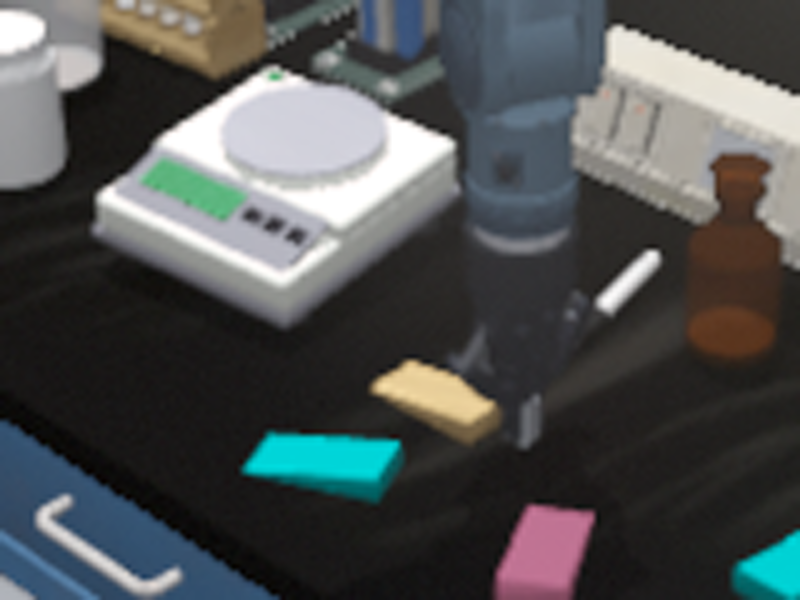

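The crop shows the fingertips right behind the wedge's thick end and the path to the short foot clear. I'm pushing slowly.

Request:
{"method": "jog_arm", "body": {
  "targets": [
    [[0,0,0],[5,0,0],1],
    [[0,0,0],[9,0,0],1],
    [[0,0,0],[12,0,0],1],
    [[0,0,0],[15,0,0],1],
    [[0,0,0],[20,0,0],1],
    [[0,0,0],[26,0,0],1],
    [[0,0,0],[32,0,0],1],
    [[0,0,0],[38,0,0],1]
  ]
}}

```text
time_s: 4.08
eef_pos: [484.4, -117.3, 5.3]
eef_rot: [-3.142, -0.0, 1.571]
force: [-0.5, -1.4, -0.4]
grip_width: -0.2
grip_force: 0.3
```

Request:
{"method": "jog_arm", "body": {
  "targets": [
    [[0,0,0],[6,0,0],1],
    [[0,0,0],[12,0,0],1],
    [[0,0,0],[18,0,0],1],
    [[0,0,0],[24,0,0],1],
    [[0,0,0],[30,0,0],1],
    [[0,0,0],[36,0,0],1],
    [[0,0,0],[42,0,0],1],
    [[0,0,0],[46,0,0],1]
  ]
}}

```text
time_s: 5.08
eef_pos: [484.3, -71.3, 5.3]
eef_rot: [-3.142, -0.0, 1.571]
force: [0.3, -0.1, 0.2]
grip_width: -0.0
grip_force: 0.3
```

```bash
cat > look.py <<'E'
import sys
from h import *
o=get_obs(); print(o['time_s'],o['eef_pos'].round(1),o['force'].round(1))
for n in ('top','scene'):
    s=snap(n,f'{n[0]}{sys.argv[1]}.png'); P=cloud(s); hsv=cv2.cvtColor(s['image'],cv2.COLOR_RGB2HSV).astype(int); H,S,V=[hsv[...,i] for i in range(3)]
    b=(P[...,0]>400)&(P[...,0]<680)&(P[...,1]>-200)&(P[...,1]<330)
    Q=P[b&(H>10)&(H<28)&(S>70)&(V>110)&(P[...,1]<130)&(P[...,0]<540)&(P[...,2]<40)]; print(n,'wedge',len(Q),rect(Q) if len(Q)>9 else '')
    T=P[b&(S<60)&(V>120)&(P[...,2]>66)&(P[...,2]<90)&(P[...,0]>500)&(P[...,1]>50)&(P[...,1]<275)]; print(' top',rect(T))
    A=np.c_[T[:,:2]-T[:,:2].mean(0),np.ones(len(T))]; r=cv2.fitLine(T.astype(np.float32),cv2.DIST_HUBER,0,.01,.01)
    g=np.linalg.lstsq(A,T[:,2],rcond=None)[0]
    for _ in range(10):
        e=A@g-T[:,2]; w=1/(1+(e/2)**2); g=np.linalg.lstsq(A*w[:,None],T[:,2]*w,rcond=None)[0]
    print(' slope',g.round(3))
s=s['image'][130:250,170:330,::-1]; cv2.imwrite(f'pics/c{sys.argv[1]}.png',cv2.resize(s,None,fx=5,fy=5,interpolation=2))
E
python3 look.py 3
```

```text
5.075 [484.3 -71.3   5.3] [ 0.3 -0.1  0.2]
top wedge 165 [484.8  18.5  44.   45.1  87.9]
 top [575.7 167.3 170.7 194.7   6.4]
 slope [4.0000e-02 4.9000e-02 8.1335e+01]
scene wedge 168 [481.5  -8.2 111.2  49.3  88.4]
 top [5.753e+02 1.657e+02 1.493e+02 2.083e+02 5.000e-01]
 slope [3.1000e-02 5.1000e-02 8.0343e+01]
```

View pics/c3.png

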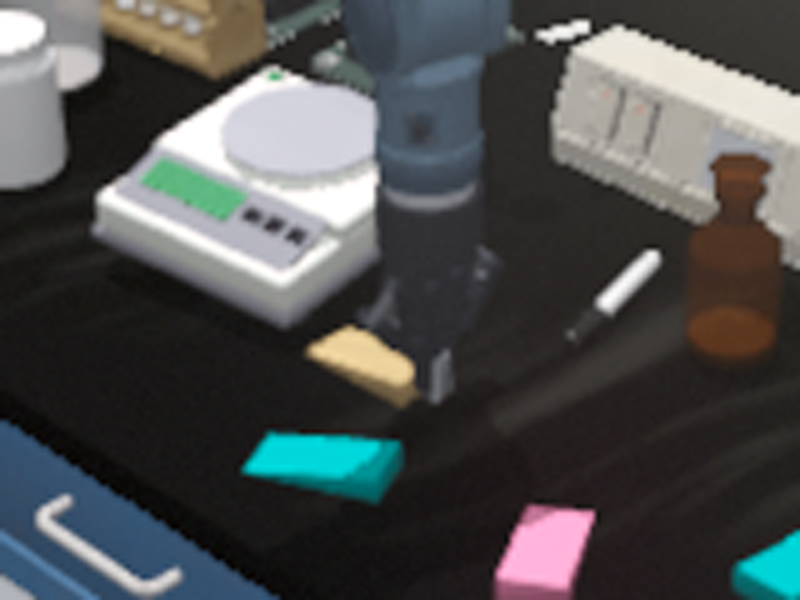

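The wedge (360,365 in the crop) is moving straight in front of the fingers, and the balance's slope still reads about 0.064. I'm continuing more slowly.

Request:
{"method": "jog_arm", "body": {
  "targets": [
    [[0,0,0],[4,0,0],1],
    [[0,0,0],[8,0,0],1],
    [[0,0,0],[12,0,0],1],
    [[0,0,0],[15,0,0],1],
    [[0,0,0],[18,0,0],1],
    [[0,0,0],[21,0,0],1],
    [[0,0,0],[24,0,0],1],
    [[0,0,0],[27,0,0],1]
  ]
}}

```text
time_s: 6.18
eef_pos: [484.4, -44.6, 5.3]
eef_rot: [3.141, -0.0, 1.571]
force: [0.3, -0.5, 0.7]
grip_width: 0.3
grip_force: 0.3
```

Request:
{"method": "jog_arm", "body": {
  "targets": [
    [[0,0,0],[2,0,0],1],
    [[0,0,0],[4,0,0],1],
    [[0,0,0],[6,0,0],1],
    [[0,0,0],[8,0,0],1],
    [[0,0,0],[10,0,0],1],
    [[0,0,0],[12,0,0],1],
    [[0,0,0],[14,0,0],1],
    [[0,0,0],[16,0,0],1]
  ]
}}

```text
time_s: 7.18
eef_pos: [485.3, -31.7, 5.8]
eef_rot: [3.14, 0.007, 1.569]
force: [0.0, -9.8, 0.4]
grip_width: 0.0
grip_force: 4.7
```

```bash
python3 look.py 4
```

```text
7.175 [485.3 -31.7   5.8] [ 0.  -9.8  0.4]
top wedge 5 
 top [577.3 168.8 167.8 195.7   5.7]
 slope [2.7000e-02 3.7000e-02 8.1348e+01]
scene wedge 151 [479.7  24.9 102.9  46.8  84.5]
 top [579.8 171.7 165.5 200.2   2.4]
 slope [2.8000e-02 3.9000e-02 8.1427e+01]
```

Request:
{"method": "jog_arm", "body": {
  "targets": [
    [[0,0,0],[2,0,0],1],
    [[0,0,0],[4,0,0],1],
    [[0,0,0],[6,0,0],1],
    [[0,0,0],[8,0,0],1],
    [[0,0,0],[10,0,0],1],
    [[0,0,0],[12,0,0],1]
  ]
}}

```text
time_s: 8.02
eef_pos: [485.0, -19.3, 5.6]
eef_rot: [3.141, 0.006, 1.569]
force: [-0.0, -9.4, -0.2]
grip_width: -0.0
grip_force: 4.2
```

```bash
python3 look.py 5
```

```text
8.025 [485.  -19.3   5.6] [-0.  -9.4 -0.2]
top wedge 0 
 top [577.4 169.8 170.4 197.5   4.8]
 slope [1.6000e-02 2.4000e-02 8.1279e+01]
scene wedge 135 [474.1  36.5  97.2  43.4  78.7]
 top [576.1 167.6 165.4 199.8   4. ]
 slope [3.0000e-03 2.5000e-02 8.1284e+01]
```

View pics/c5.png

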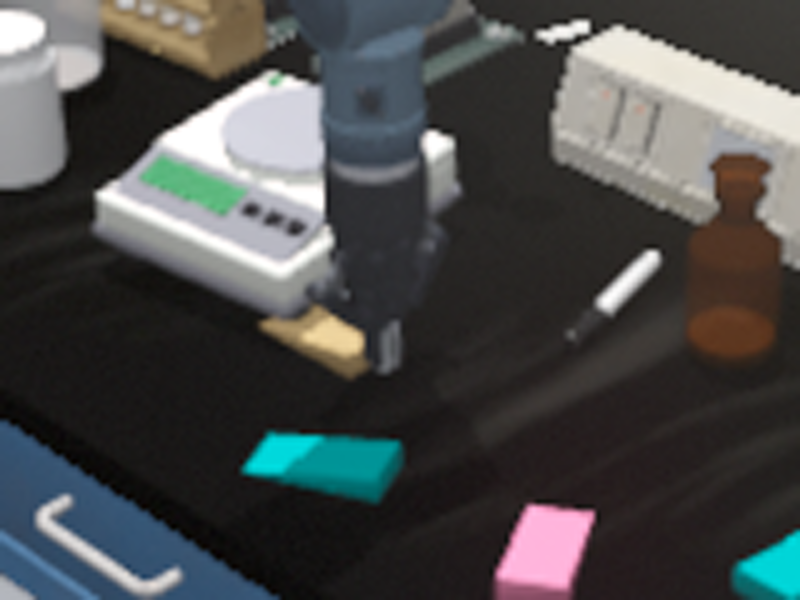

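The wedge is entering under the near-right corner (310,330), and the lean is down to about 0.028. Roughly 15 mm is left, so I'm going in smaller steps.

Request:
{"method": "jog_arm", "body": {
  "targets": [
    [[0,0,0],[2,0,0],1],
    [[0,0,0],[4,0,0],1],
    [[0,0,0],[6,0,0],1],
    [[0,0,0],[8,0,0],1],
    [[0,0,0],[9,0,0],1]
  ]
}}

```text
time_s: 8.75
eef_pos: [484.7, -10.0, 5.4]
eef_rot: [3.141, 0.005, 1.569]
force: [0.5, -8.2, -1.2]
grip_width: 0.1
grip_force: 3.9
```

```bash
python3 look.py 6
```

```text
8.75 [484.7 -10.    5.4] [ 0.5 -8.2 -1.2]
top wedge 0 
 top [576.2 170.1 172.  194.1   6.4]
 slope [8.0000e-03 1.4000e-02 8.1263e+01]
scene wedge 130 [480.4  50.3 105.2  43.7  86.6]
 top [574.8 168.8 168.  198.7   5.7]
 slope [-1.8000e-02  1.8000e-02  8.1645e+01]
```

Request:
{"method": "jog_arm", "body": {
  "targets": [
    [[0,0,0],[2,0,0],1],
    [[0,0,0],[4,0,0],1],
    [[0,0,0],[5,0,0],1],
    [[0,0,0],[6,0,0],1]
  ]
}}

```text
time_s: 9.35
eef_pos: [484.6, -3.9, 5.4]
eef_rot: [3.141, 0.005, 1.569]
force: [-0.7, -6.7, -0.1]
grip_width: -0.1
grip_force: 3.8
```

```bash
python3 look.py 7
```

```text
9.35 [484.6  -3.9   5.4] [-0.7 -6.7 -0.1]
top wedge 0 
 top [580.4 172.9 167.4 193.7   4.1]
 slope [5.0000e-03 3.0000e-03 8.1196e+01]
scene wedge 124 [476.7  53.2 101.8  36.6  87.8]
 top [584.8 172.7 170.  199.9   0.9]
 slope [-7.0000e-03  1.3000e-02  8.0807e+01]
```

Request:
{"method": "jog_arm", "body": {
  "targets": [
    [[0,0,0],[1,0,0],1],
    [[0,0,0],[2,0,0],1]
  ]
}}

```text
time_s: 9.7
eef_pos: [484.6, -2.2, 5.4]
eef_rot: [3.141, 0.006, 1.569]
force: [-0.5, -8.9, -0.9]
grip_width: -0.1
grip_force: 4.5
```

Request:
{"method": "jog_arm", "body": {
  "targets": [
    [[0,0,0],[1,0,0],1]
  ]
}}

```text
time_s: 9.82
eef_pos: [484.7, -1.7, 5.4]
eef_rot: [3.141, 0.007, 1.569]
force: [-1.1, -9.7, -1.6]
grip_width: -0.2
grip_force: 5.3
```

```bash
python3 look.py 8
```

```text
9.825 [484.7  -1.7   5.4] [-1.1 -9.7 -1.6]
top wedge 0 
 top [578.9 171.1 168.4 194.2   6.7]
 slope [1.0000e-03 1.0000e-03 8.1394e+01]
scene wedge 120 [477.   56.2 103.4  37.6  87.7]
 top [582.6 170.2 167.5 196.1   2.2]
 slope [-4.0000e-03  3.0000e-03  8.1639e+01]
```

Request:
{"method": "jog_arm", "body": {
  "targets": [
    [[0,0,0],[1,0,0],1],
    [[0,0,0],[1,0,0],1]
  ]
}}

```text
time_s: 10.18
eef_pos: [484.7, -1.0, 5.4]
eef_rot: [3.141, 0.008, 1.569]
force: [0.4, -11.4, -1.6]
grip_width: 0.1
grip_force: 5.4
```

The force has climbed from 6.7 to 11.4 N and the slope is about 0, so the opposite foot should be down. I'm withdrawing.

Request:
{"method": "jog_arm", "body": {
  "targets": [
    [[0,0,0],[-3,0,0],1],
    [[0,0,0],[-10,0,0],1],
    [[0,0,0],[-30,0,0],1],
    [[0,0,0],[-60,0,0],1],
    [[0,0,0],[-80,0,-30],1],
    [[0,0,0],[-100,0,-80],1],
    [[0,0,0],[-140,0,-130],1],
    [[0,0,0],[-170,0,-170],1]
  ]
}}

```text
time_s: 11.18
eef_pos: [484.5, -168.8, 177.3]
eef_rot: [3.14, -0.0, 1.571]
force: [0.4, -0.6, -0.8]
grip_width: -0.2
grip_force: 0.0
```

```bash
python3 look.py 9; sleep 1; python3 look.py 10
```

```text
11.175 [ 484.5 -168.8  177.3] [ 0.4 -0.6 -0.8]
top wedge 243 [485.3  33.3  46.8  50.1   0.6]
 top [577.1 171.2 171.9 195.9   5.6]
 slope [2.0000e-03 2.0000e-03 8.1233e+01]
scene wedge 164 [482.3  55.7 100.6  53.   86.5]
 top [578.8 168.1 172.1 199.8   6. ]
 slope [1.0000e-03 6.0000e-03 8.1381e+01]
11.275 [ 487.7 -171.8  180.4] [ 0.1 -0.3  0.4]
top wedge 245 [485.1  33.4  46.3  50.4   0.7]
 top [575.9 171.2 173.5 194.7   6.6]
 slope [1.0000e-03 3.0000e-03 8.1141e+01]
scene wedge 165 [482.7  60.8 109.   49.1  89.5]
 top [577.7 167.3 174.7 202.8   7. ]
 slope [5.0000e-03 1.1000e-02 8.1309e+01]
```

View pics/c10.png

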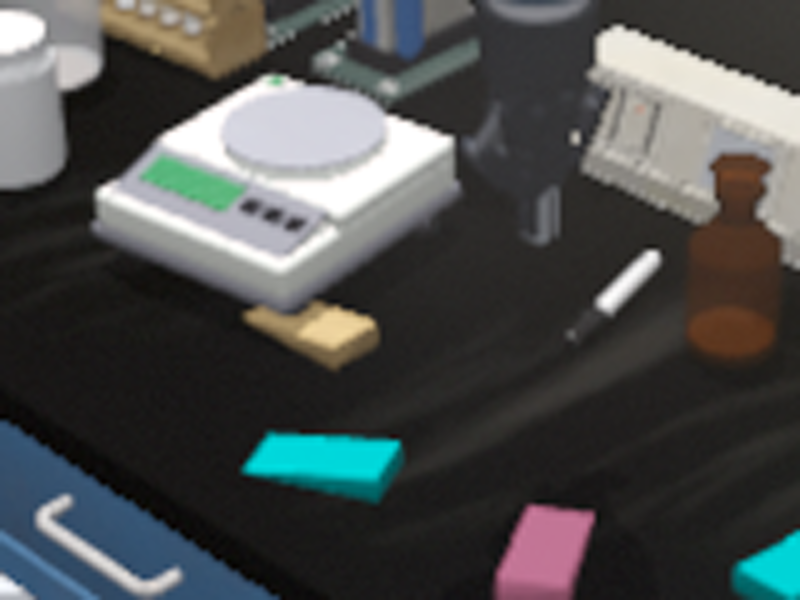

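The crop shows the wedge (320,335) under the short foot, the balance level and the hand clear. The slope is about 0.003 and the force rise matches the feet bearing. I'm handing in.

```bash
python3 -c "
from rig import *
print(close_job())"
```

```text
the job is handed in; nothing more can be done
None
```

I pushed the wedge under the short foot and handed the job in. The balance measured level to within about 0.003 rad from the top camera (the noisier scene camera read up to about 0.012), and the hand is clear; I judged the opposite foot to be down from the force rising to 11.4 N, and hand-in returned no verdict.

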